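Pump down the low filter canister

ROBOT

A 6-joint arm with a two-finger parallel gripper is mounted at the origin on the work surface. World frame = base frame: x ahead of the robot, y to its left, z up, the work surface at z = 0. Lengths are in m, angles in rad, forces in N, time in s.
With the tool pointing down it reaches from about 0.275 to 0.85 m from the base axis. Payload 19 kg.
Tool frame: the origin (TCP) lies at the very end of the fingers, on their centre line; the grasp point (between the pads) lies r.tcp_to_grasp behind it (r.tcp_to_grasp is the distance from the TCP to the grasp point, in m); z points along the fingers, y is the line along which they close (so a half turn about z gives the same grasp; the last joint's range is limited). The gripper opens to 85 mm and grips with 20 to 120 N. Pads are 22 mm wide; open, the fingers measure 114 mm over their backs; the gripper's body (76 mm by 85 mm) begins 54 mm behind the grasp point. The pads swing forward as they close: fully open they stand 13 mm farther back than shut.
Start: joints at [-1.284, 0.15, 1.437, -0, 1.554, -0.134], TCP at [0.235, -0.525, 0.231] pointing down, gripper open.
Joint ranges: [-2.8, 2.8], [-0.68, 2.1], [0.12, 2.68], [-1.39, 4.53], [0.16, 2.79], [-2.81, 2.81]. Speed limits (rad/s): [1.89, 1.89, 2.22, 3.01, 3.01, 3.01].

INTERFACE

Orientations are given as a unit quaternion [w, x, y, z].
In Python, from workcell import r, read_camera, calibration, look_for, outline_of, mark_of gives the robot as it stands.
- The arm moves only by the tool carry_out, never from a script. Its argument "steps" is a list of rows, each an object with "offset": the shift along the tool's x, y, z in cm, a list of three; "spin": the turn about the tool's z in rad. A call has 1 to 12 rows; each row shifts and turns the commanded pose from where the row before left it, along the tool's axes as they then stand; what a row does not reach is not made up. A row lasts 1/12 s, in which the tool goes at most 41.7 mm and 7.16 degrees, less where a joint would pass 70% of its speed; a pose out of reach is approached as far as the arm can. A call is refused whole if a number of a shift passes 4.17 or a number of a turn 0.125, either way. A call with a gripper value outside its range is refused whole. "hand" is the closure, from 0 (fully open) to 1 (shut), set as the call begins (left out, the last holds). The fingers move at their own pace and stop on an object; "grip_force" is the grip in N (left out, the last holds). Time passes only in rows, so rows that do not move let the fingers close. It gives the time, the measured TCP pose, the force, the opening and the grip force at its end, in the units of the state.
- r.get_state(): the state, without advancing time (a new reading comes with each control period).
- read_camera(name): name is "side" or "top"; returns the picture (400x640x3 uint8, blue, green, red); there is no depth.
- calibration(name): a dict with "mtx" (3x3 intrinsics, pixels), "rvec" (rotation vector, rad) and "tvec" (3), from world to camera coordinates, as OpenCV has them. Camera axes: x right, y down, z forward; pixel columns grow to the right and rows downward; lengths in m; the calibration is good to about 2 mm. A picture is of the moment at which its call begins. calibration takes no time and is no camera call.
- r.finish_job(): hands the job in; it is judged then, once.
Trained networks look in the newest picture that a camera, given by its name, has taken for a name from the list of things; names that differ only in an ending like _2 or _b are one class to them, and where a whole thing is asked for, a point or a joint stands for the part that bears it (a point fixed in the world has none). Each returns a list of dicts, best first, with "confidence" (0 to 1); they miss things now and then, are a little off and sometimes report something else, mostly with a low value. They report only what shows in the picture. A call takes as long as a camera call. They do not tell look-alikes from the thing itself.
- look_for(query, camera): "centre" ([column, row] in pixels, amid what is visible of it).
- outline_of(query, camera): "mask" (400x640 bool, what is visible of it) and "centre" ([column, row] in pixels, amid what is visible of it).
- mark_of(query, camera): "centre" ([column, row] in pixels: a listed point, or the origin of a listed thing).
The state is a dict: "clock": time; "q": joint angles; "qd": joint speeds; "effort": joint torques, N m; "position": TCP position; "eef_rot": TCP orientation; "force": force on the tool from outside, world axes, zero at the start; "ft_torque": the same for the moment, N m; "opening": opening from 0.0 (shut) to 1.0 (fully open); "grasp_force": force on a finger pad.
Only numpy, scipy, OpenCV 4.12 (cv2) and the standard library are available. Lean on these libraries where they do the work, as an engineer would, in place of code of your own. Each camera call takes 0.05 s, during which the arm holds its last target. There are 200 camera calls.

TASK

The low, wide vacuum canister still has to be pumped out. First press its raised vent tab down flat on the lid, then give its plunger two full strokes: each time all the way down to its stop, held there for a second, and then let all the way back up. Leave the tall canister alone (do not press its plunger), and leave both canisters and the bowl, filter box and lens standing where they are.

Things in the scene. Friction and masses are not known exactly. Their poses are not given: they have to be found in the camera images.
- low_canister: the low, wide vacuum canister, loose, about 0.7 kg: clear drum 150 mm across and 90 mm high with camera filters inside, under a grey lid 156 mm across and 18 mm thick (lid top 108 mm above the table). In the middle of the lid a grey collar 50 mm across and 8 mm high, and over it the plunger's black cap. The black vent tab lies to the -x side of the plunger. Origin: centre of the underside; z up; the canister's yaw varies by up to about 1 rad
- low_canister_top (a point): centre of the top face of the low canister's plunger cap (black disc 42 mm across, 10 mm thick); it moves with the plunger. 148 mm above the table when up, 126 mm when at its stop
- low_canister_plunger (a joint): how far the low canister's plunger is pressed down, m: 0 up, 0.022 at its stop (the cap then sits on the collar). A spring pushes it back up, about 3 N at the top and 10 N at the stop
- vent_hinge (a point): middle of the hinged end of the vent tab of the low canister, on the lid 53 mm towards the canister's -x and 22 mm towards its -y from its centre, 113 mm above the table
- vent_tip (a point): middle of the free end of that tab's upper face; moves with the tab. The tab is a black flat bar 44 mm long, 20 mm wide, 5 mm thick, that runs from the hinge towards the canister's +y. Shut, its upper face is 113 mm above the table
- vent (a joint): angle of the vent tab, rad: 0 flat on the lid (shut), growing as it stands up; starts at 0.6 to 0.95, goes to 1.3 at most. The hinge is stiff (0.05 N m), so the tab stays where it is left; a push straight down on it folds it flat
- tall_canister: the tall, narrow vacuum canister, loose, 0.6 kg: clear drum 100 mm across and 150 mm high, grey lid 106 mm across, same plunger (cap top 208 mm above the table), its small vent tab already flat. To be left alone. Origin: centre of the underside; z up
- tall_canister_plunger (a joint): how far the tall canister's plunger is pressed down, m: 0 up, 0.022 at its stop
- bowl: white ceramic bowl, 150 mm across and 60 mm high, with three black body caps, to the left. Origin: centre of the underside
- filter_box: clear acrylic filter box, 95 x 95 x 32 mm, to the right. Origin: centre of the underside
- lens: small black lens standing on end, 66 mm across and 52 mm high, beyond the gap between the canisters. Origin: centre of the underside
Things that resemble listed ones, but are neither listed nor needed, are in the scene too. Leave any blue or green look-alike of the low_canister alone.

How it is judged:
On the way, in this order (a step that is already met when the one before it is completed fails the run):
1. the low canister's vent tab is pressed flat (value of joint vent below 0.12 rad), for 0.2 s.
2. first stroke: its plunger is at the stop (value of joint low_canister_plunger above 0.02 m), for 0.4 s.
3. its plunger is back up (value of joint low_canister_plunger below 0.003 m), for 0.1 s.
4. second stroke: its plunger is at the stop (value of joint low_canister_plunger above 0.02 m), for 0.4 s.
At the end, for the whole second after the job is handed in: After two full strokes the low canister's plunger is back up (within 3 mm), its vent tab is flat (within 0.12 rad), the low canister stands upright and at rest within 40 mm of where it was, and the tall canister (upright), the bowl, the filter box and the lens are within 30 mm of where they were (value of joint low_canister_plunger below 0.003 m and value of joint vent below 0.12 rad and angle between each of low_canister, tall_canister's own z axis and vertical below 0.1 rad and distance of low_canister from where it was at the start of the episode below 0.04 m and linear speed of low_canister below 0.02 m/s and distance of each of tall_canister, bowl, filter_box, lens from where it was at the start of the episode below 0.03 m); the robot touches nothing.
It fails at once if the tall canister's plunger is pressed by more than 6 mm (value of joint tall_canister_plunger above 0.006 m).
It fails at once if a canister is tipped over (angle between any of low_canister, tall_canister's own z axis and vertical above 0.4 rad).
It also fails if it takes over 64 s, if anything falls off the work surface, if the arm or the gripper's body presses on something with over 40 N, if the wrist force passes 120 N, or if a joint passes its speed limit or range.

## Working session

There is one attempt and no reset: what is moved stays moved. The work goes in short steps, Python scripts to look and compute and a tool call to move; the robot and the scene stay as the last step left them, time stands still between calls to the robot, and variables do not carry over. Pictures are saved under pics/ and viewed, at most 10 in all, crops included, and the job is handed in when it is done.

Besides the shell and the picture viewer there is one more tool, called after ">>>" as name(argument=value, ...) on one line, values as JSON. carry_out: Moves the arm, as the interface text tells. Its arguments: {"type":"object","properties":{"steps":{"type":"array","items":{"type":"object","properties":{"offset":{"type":"array","items":{"type":"number"}},"spin":{"type":"number"}}}},"hand":{"type":"number"},"grip_force":{"type":"number"}},"required":["steps"]}

```bash
mkdir -p pics
cat > h.py <<'E'
import numpy as np, cv2
from workcell import r, read_camera, calibration, look_for, outline_of, mark_of
def ray(cam,uv):
    c=calibration(cam);K=np.array(c["mtx"],float);R=cv2.Rodrigues(np.array(c["rvec"],float))[0];t=np.array(c["tvec"],float).ravel()
    return -R.T@t, R.T@np.linalg.inv(K)@np.array([uv[0],uv[1],1.])
def at_z(cam,uv,z):
    o,d=ray(cam,uv);return o+d*(z-o[2])/d[2]
def tri(a,b):
    (o1,d1),(o2,d2)=ray("top",a),ray("side",b)
    s=np.linalg.lstsq(np.c_[d1,-d2],o2-o1,rcond=None)[0]
    p,q=o1+s[0]*d1,o2+s[1]*d2
    return (p+q)/2,np.linalg.norm(p-q)
E
python3 - <<'E'
from h import *
for c in("top","side"):
    im=read_camera(c);cv2.imwrite(f"pics/{c}0.png",im)
    print(c,ray(c,(320,200))[0].round(3))
    for n in("low_canister_top","vent_hinge","vent_tip","low_canister","tall_canister"):
        print(n,[(np.round(d["centre"],1).tolist(),round(d["confidence"],2)) for d in mark_of(n,c)])
s=r.get_state();print(s["clock"],s["position"],s["eef_rot"],s["force"],r.tcp_to_grasp)
E
```

```text
top [ 0.238 -0.013  1.701]
low_canister_top [([373.9, 117.9], 0.69), ([399.5, 286.0], 0.61), ([253.2, 249.1], 0.47), ([358.8, 187.1], 0.46), ([254.1, 123.3], 0.41)]
vent_hinge [([387.2, 301.4], 0.98), ([370.5, 139.7], 0.96), ([351.2, 208.7], 0.94), ([269.0, 122.4], 0.8), ([255.9, 232.0], 0.56)]
vent_tip [([269.2, 237.6], 0.6), ([357.1, 134.4], 0.58), ([270.9, 133.0], 0.54), ([378.4, 287.9], 0.51)]
low_canister [([393.4, 287.3], 0.88), ([258.9, 255.0], 0.88), ([365.8, 133.2], 0.83), ([257.9, 139.9], 0.68), ([353.8, 198.3], 0.63)]
tall_canister [([254.8, 190.7], 0.74)]
side [ 0.307 -1.147  0.903]
low_canister_top [([414.4, 220.3], 0.61), ([266.6, 171.4], 0.54), ([335.7, 219.7], 0.44)]
vent_hinge [([321.4, 228.1], 0.94), ([218.7, 263.2], 0.9), ([327.8, 219.8], 0.68), ([391.5, 229.3], 0.66), ([324.9, 196.2], 0.64), ([384.2, 173.9], 0.59)]
vent_tip [([325.1, 214.3], 0.5), ([279.2, 185.2], 0.46), ([401.2, 225.3], 0.45), ([374.9, 176.9], 0.44)]
low_canister [([244.2, 298.2], 0.9), ([410.7, 260.3], 0.79), ([372.5, 195.1], 0.77), ([339.8, 257.0], 0.71), ([268.8, 200.5], 0.57)]
tall_canister [([325.0, 197.3], 0.74)]
0.6 [ 0.23483603 -0.52482709  0.23125841] [-5.26791724e-05  9.77953752e-01  2.08821586e-01 -2.17185351e-05] [ 0.49713668 -0.24025854  0.1174688 ] 0.0187
```

View pics/top0.png

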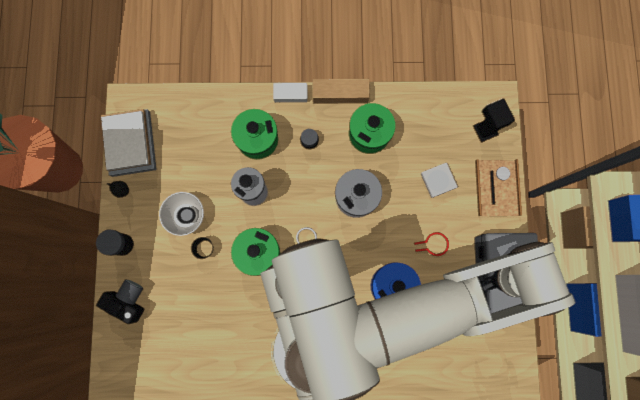

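View pics/side0.png

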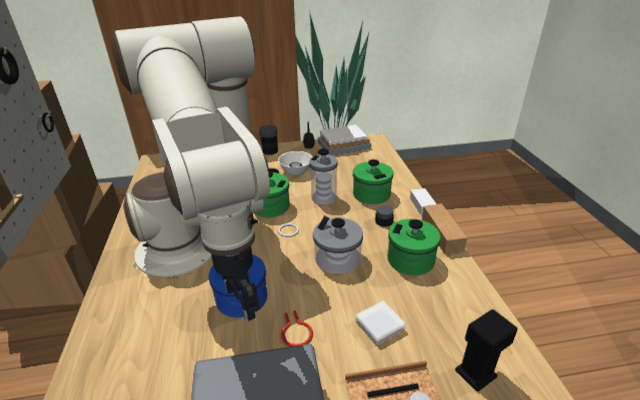

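The grey low canister is at top (358,192), with its cap at (360,189) and tab near (351,205). In the side view it is at (338,245), with its cap near (337,223) and the raised tab at (323,222). The green and blue ones are look-alikes, and the tall canister is at top (249,185).

Run:
```python
from h import *
a,b=cv2.imread("pics/top0.png")[160:230,315:405],cv2.imread("pics/side0.png")[195:280,300:375]
cv2.imwrite("pics/crop.png",np.hstack([cv2.resize(a,(400,400),interpolation=2),cv2.resize(b,(400,400),interpolation=2)]))
print("cap",at_z("top",(358.8,187.1),.148),at_z("side",(335.7,219.7),.148),tri((358.8,187.1),(335.7,219.7)))
print("hinge",at_z("top",(351.2,208.7),.113),at_z("side",(321.4,228.1),.113))
print("org",at_z("top",(353.8,198.3),0),at_z("side",(339.8,257),0))
print("tall",at_z("top",(254.8,190.7),0),at_z("side",(325,197.3),0))
```

```text
cap [ 0.52704936 -0.14886548  0.148     ] [ 0.51607315 -0.14320244  0.148     ] (array([ 0.52058715, -0.1480404 ,  0.15241658]), np.float64(0.011114237787589206))
hinge [ 0.46185789 -0.12556391  0.113     ] [ 0.47308935 -0.1312602   0.113     ]
org [ 0.51463905 -0.14337076  0.        ] [ 0.52888572 -0.14939092  0.        ]
tall [0.54442226 0.20511407 0.        ] [0.54555676 0.20884602 0.        ]
```

View pics/crop.png

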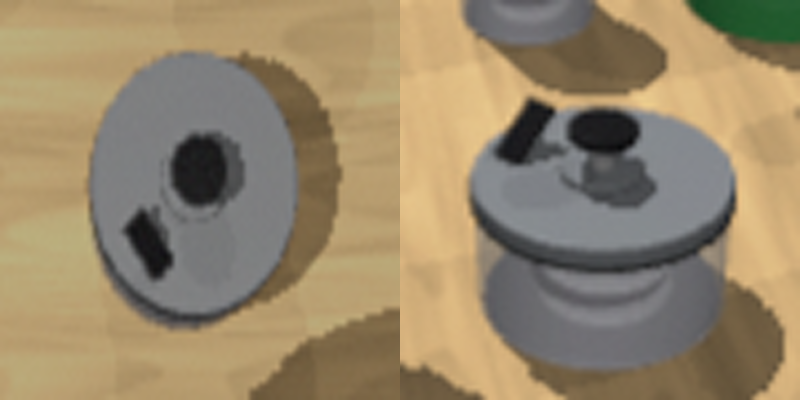

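Run:
```python
from h import *
print("cap",at_z("top",(360,189.8),.148),at_z("side",(338.2,222.6),.148),tri((360,189.8),(338.2,222.6)))
print("hinge",at_z("top",(351,208),.113),at_z("side",(320,229),.113))
print("tip",at_z("top",(345.2,198.5),.143),tri((345.2,198.5),(326.2,216.9)))
# dark-tab fit: lid ellipse centre too
for c,box in(("top",(160,230,315,405)),("side",(195,280,300,375))):
    im=cv2.imread(f"pics/{c}0.png");y0,y1,x0,x1=box
    m=(im[y0:y1,x0:x1].max(2)<50).astype(np.uint8)
    n,l,s,ce=cv2.connectedComponentsWithStats(m)
    for i in range(1,n):
        if s[i,4]>12:
            rc=cv2.boxPoints(cv2.minAreaRect(np.argwhere(l==i)[:,::-1].astype(np.float32)))+[x0,y0]
            print(c,s[i,4],(ce[i]+[x0,y0]).round(1),rc.round(1).tolist())
```

```text
cap [ 0.51817966 -0.15254994  0.148     ] [ 0.52052359 -0.15921161  0.148     ] (array([ 0.52045846, -0.15310624,  0.14315984]), np.float64(0.0027758245958230134))
hinge [ 0.46417724 -0.1249509   0.113     ] [ 0.46801571 -0.1349421   0.113     ]
tip [ 0.49096702 -0.10470956  0.143     ] (array([ 0.49285001, -0.10523031,  0.13472031]), np.float64(0.0010684582201659775))
top 112 [359.6 189.3] [[354.0, 184.0], [365.0, 184.0], [365.0, 195.0], [354.0, 195.0]]
top 58 [348.2 202.2] [[342.8, 199.5], [347.0, 196.2], [353.8, 204.8], [349.7, 208.1]]
side 64 [323.  222.9] [[317.8, 227.4], [323.6, 215.8], [328.0, 218.0], [322.2, 229.6]]
side 90 [337.8 222.7] [[332.0, 219.0], [344.0, 219.0], [344.0, 227.0], [332.0, 227.0]]
```

>>> carry_out(hand=1, steps=[{"offset": [2.86, -1.97, 0], "spin": 0}, {"offset": [2.86, -1.97, 0], "spin": 0}, {"offset": [2.86, -1.97, 0], "spin": 0}, {"offset": [2.86, -1.97, 0], "spin": 0}, {"offset": [2.86, -1.97, 0], "spin": 0}, {"offset": [2.86, -1.97, 0], "spin": 0}, {"offset": [2.86, -1.97, 0], "spin": 0}, {"offset": [2.86, -1.97, 0], "spin": 0}, {"offset": [2.86, -1.97, 0], "spin": 0}, {"offset": [2.86, -1.97, 0], "spin": 0}, {"offset": [2.86, -1.97, 0], "spin": 0}, {"offset": [2.86, -1.97, 0], "spin": 0}])

```text
clock: 1.6
position: [0.4521, -0.1672, 0.2315]
eef_rot: [0.0, 0.978, 0.209, 0.0]
force: [0.5, -0.4, 0.0]
opening: -0.001
grasp_force: 0.0
```

>>> carry_out(steps=[{"offset": [2.9, -2.0, 0], "spin": 0}, {"offset": [2.9, -2.0, 0], "spin": 0}, {"offset": [0, 0, 0], "spin": 0.12}, {"offset": [0, 0, 0], "spin": 0.12}, {"offset": [0, 0, 0], "spin": 0.12}, {"offset": [0, 0, 0], "spin": 0.12}, {"offset": [0, 0, 0], "spin": 0.12}, {"offset": [0, 0, 0], "spin": 0.12}, {"offset": [0, 0, 0], "spin": 0.12}, {"offset": [0, 0, 0], "spin": 0.12}, {"offset": [0, 0, 0], "spin": 0.12}, {"offset": [0, 0, 0], "spin": 0.12}])

```text
clock: 2.6
position: [0.4881, -0.1086, 0.2314]
eef_rot: [-0.0, 0.924, -0.383, 0.0]
force: [-0.1, -1.2, -1.2]
opening: 0.002
grasp_force: 0.0
```

Run:
```python
from h import *
from scipy.spatial.transform import Rotation as Ro
s=r.get_state();q=s["eef_rot"];R=Ro.from_quat([*q[1:],q[0]]).as_matrix();print(s["clock"],s["position"],s["force"],s["opening"]);print(R.round(3))
for n,t in(("tab",(.488,-.109,.113)),("cap",(.519,-.153,.148))): print(n,R.T@(np.array(t)-s["position"])*100)
a=read_camera("top")[130:270,270:450];b=read_camera("side")[130:280,240:420]
cv2.imwrite("pics/c1.png",np.hstack([cv2.resize(a,(400,400),interpolation=2),cv2.resize(b,(400,400),interpolation=2)]))
```

```text
2.6 [ 0.48813433 -0.10862813  0.23135129] [-0.09616571 -1.16380064 -1.20439335] 0.0017453037801717544
[[ 0.707 -0.707  0.   ]
 [-0.707 -0.707  0.   ]
 [-0.    -0.    -1.   ]]
tab [ 0.01708708  0.03689966 11.83512543]
cap [5.32006141 0.95718323 8.33490524]
```

View pics/c1.png

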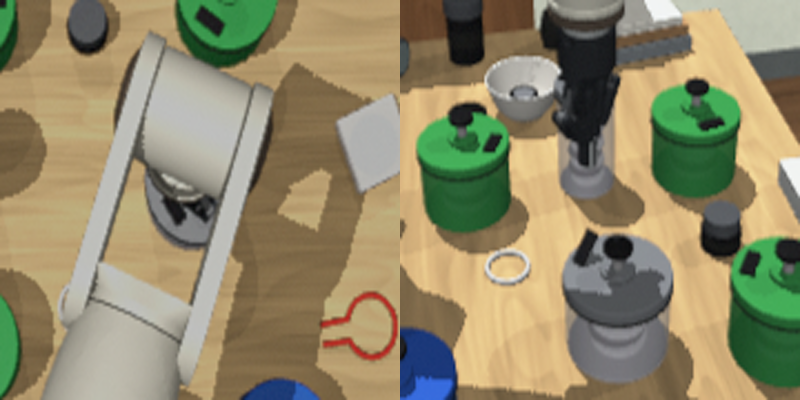

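The fingers are shut and hang above the raised tab. In the side crop the fingertip is at about (587,160) and the tab at (585,247), in line with the computed positions, so I'm going down.

>>> carry_out(steps=[{"offset": [0, 0, 2.5]}, {"offset": [0, 0, 2.5]}, {"offset": [0, 0, 2]}, {"offset": [0, 0, 1]}, {"offset": [0, 0, 0.5]}, {"offset": [0, 0, 0.5]}, {"offset": [0, 0, 0.5]}, {"offset": [0, 0, 0.5]}, {"offset": [0, 0, 0.4]}, {"offset": [0, 0, 0.4]}, {"offset": [0, 0, 0.3]}, {"offset": [0, 0, 0]}])

```text
$.steps[0]: bad value
```

>>> carry_out(steps=[{"offset": [0, 0, 0.2]}, {"offset": [0, 0, 0.1]}, {"offset": [0, 0, 0.1]}, {"offset": [0, 0, 0.1]}, {"offset": [0, 0, 0]}])

```text
$.steps[0]: bad value
```

Each row needs its spin value.

>>> carry_out(steps=[{"offset": [0, 0, 2.5], "spin": 0}, {"offset": [0, 0, 2.5], "spin": 0}, {"offset": [0, 0, 2], "spin": 0}, {"offset": [0, 0, 1], "spin": 0}, {"offset": [0, 0, 0.5], "spin": 0}, {"offset": [0, 0, 0.5], "spin": 0}, {"offset": [0, 0, 0.5], "spin": 0}, {"offset": [0, 0, 0.5], "spin": 0}, {"offset": [0, 0, 0.4], "spin": 0}, {"offset": [0, 0, 0.4], "spin": 0}, {"offset": [0, 0, 0.3], "spin": 0}, {"offset": [0, 0, 0], "spin": 0}])

```text
clock: 3.7
position: [0.488, -0.1086, 0.1198]
eef_rot: [-0.0, 0.925, -0.38, -0.0]
force: [-0.3, -0.0, -0.2]
opening: -0.0
grasp_force: 0.0
```

>>> carry_out(steps=[{"offset": [0, 0, 0.2], "spin": 0}, {"offset": [0, 0, 0.1], "spin": 0}, {"offset": [0, 0, 0.1], "spin": 0}, {"offset": [0, 0, 0.1], "spin": 0}, {"offset": [0, 0, 0], "spin": 0}])

```text
clock: 4.12
position: [0.4881, -0.1086, 0.1152]
eef_rot: [-0.0, 0.925, -0.38, -0.0]
force: [1.1, -0.2, 0.4]
opening: -0.002
grasp_force: 0.3
```

>>> carry_out(steps=[{"offset": [0, 0, 0.1], "spin": 0}, {"offset": [0, 0, 0.1], "spin": 0}, {"offset": [0, 0, 0.05], "spin": 0}, {"offset": [0, 0, 0], "spin": 0}, {"offset": [0, 0, 0], "spin": 0}])

```text
clock: 4.53
position: [0.4882, -0.1086, 0.113]
eef_rot: [-0.0, 0.925, -0.38, 0.0]
force: [0.3, 1.6, 3.6]
opening: -0.002
grasp_force: 2.2
```

Run:
```python
from h import *
b=read_camera("side")[190:280,290:380]
cv2.imwrite("pics/c2.png",cv2.resize(b,(500,500),interpolation=2));print(r.get_state()["force"])
```

```text
[0.66792646 1.99475382 4.25746643]
```

View pics/c2.png

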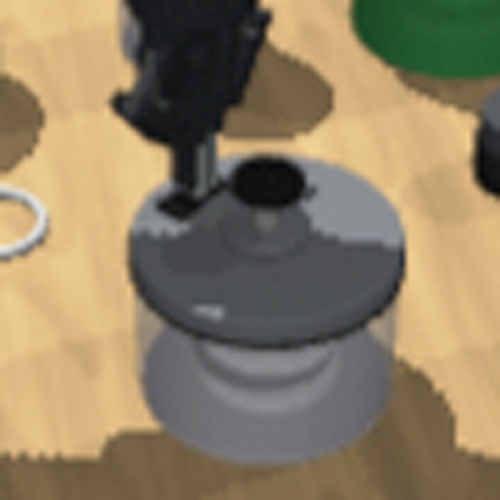

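The side crop shows the fingertip on the tab, which lies flat on the lid at about (180,207). The cap is up at (267,180). Next I press a little harder, lift off and go above the cap.

>>> carry_out(steps=[{"offset": [0, 0, 0.1], "spin": 0}, {"offset": [0, 0, 0.05], "spin": 0}, {"offset": [0, 0, 0], "spin": 0}, {"offset": [0, 0, 0], "spin": 0}, {"offset": [0, 0, 0], "spin": 0}])

```text
clock: 5.0
position: [0.4884, -0.1087, 0.1126]
eef_rot: [-0.0, 0.925, -0.38, 0.001]
force: [-6.7, 3.4, 21.1]
opening: -0.001
grasp_force: 10.7
```

>>> carry_out(steps=[{"offset": [0, 0, -1], "spin": 0}, {"offset": [0, 0, -2], "spin": 0}, {"offset": [0, 0, -2.5], "spin": 0}, {"offset": [0, 0, -1.5], "spin": 0}, {"offset": [1.8, 0.3, 0], "spin": 0}, {"offset": [1.8, 0.3, 0], "spin": 0}, {"offset": [1.7, 0.3, 0], "spin": 0}, {"offset": [0, 0, 0], "spin": 0}])

```text
clock: 5.67
position: [0.5204, -0.1543, 0.181]
eef_rot: [0.0, 0.925, -0.38, -0.0]
force: [0.5, -0.3, 0.2]
opening: 0.001
grasp_force: 0.0
```

Run:
```python
from h import *
s=r.get_state();print(s["position"],s["force"],s["clock"])
b=read_camera("side")[170:270,290:390]
cv2.imwrite("pics/c3.png",cv2.resize(b,(500,500),interpolation=2))
```

```text
[ 0.52044389 -0.15425694  0.18099264] [ 0.53274588 -0.32820302  0.16035639] 5.6667
```

View pics/c3.png

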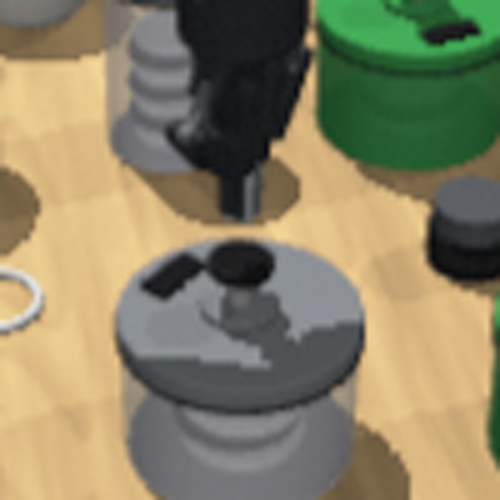

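The tab is flat at (172,275), and the fingertip at (240,215) is right above the cap at (241,262). This is the first stroke.

>>> carry_out(steps=[{"offset": [0, 0, 1.5], "spin": 0}, {"offset": [0, 0, 1], "spin": 0}, {"offset": [0, 0, 0.5], "spin": 0}, {"offset": [0, 0, 0.4], "spin": 0}, {"offset": [0, 0, 0.4], "spin": 0}, {"offset": [0, 0, 0.4], "spin": 0}, {"offset": [0, 0, 0.4], "spin": 0}, {"offset": [0, 0, 0.3], "spin": 0}, {"offset": [0, 0, 0.3], "spin": 0}, {"offset": [0, 0, 0.2], "spin": 0}, {"offset": [0, 0, 0], "spin": 0}, {"offset": [0, 0, 0], "spin": 0}])

```text
clock: 6.72
position: [0.5195, -0.1521, 0.1278]
eef_rot: [-0.0, 0.925, -0.38, 0.0]
force: [-4.6, 3.6, 9.3]
opening: -0.002
grasp_force: 4.6
```

>>> carry_out(steps=[{"offset": [0, 0, 0.1], "spin": 0}, {"offset": [0, 0, 0.05], "spin": 0}, {"offset": [0, 0, 0], "spin": 0}, {"offset": [0, 0, 0], "spin": 0}])

```text
clock: 7.05
position: [0.5196, -0.1521, 0.1265]
eef_rot: [-0.0, 0.925, -0.38, 0.0]
force: [-4.7, 3.9, 9.6]
opening: 0.002
grasp_force: 4.8
```

>>> carry_out(steps=[{"offset": [0, 0, 0.1], "spin": 0}, {"offset": [0, 0, 0.05], "spin": 0}, {"offset": [0, 0, 0], "spin": 0}, {"offset": [0, 0, 0], "spin": 0}])

```text
clock: 7.38
position: [0.5197, -0.1521, 0.1259]
eef_rot: [-0.0, 0.925, -0.38, 0.001]
force: [-9.5, 5.3, 20.2]
opening: -0.001
grasp_force: 10.6
```

The force has risen to 20 N at the stop. I hold for a second, then let it up.

>>> carry_out(steps=[{"offset": [0, 0, 0], "spin": 0}, {"offset": [0, 0, 0], "spin": 0}, {"offset": [0, 0, 0], "spin": 0}, {"offset": [0, 0, 0], "spin": 0}, {"offset": [0, 0, 0], "spin": 0}, {"offset": [0, 0, 0], "spin": 0}, {"offset": [0, 0, 0], "spin": 0}, {"offset": [0, 0, 0], "spin": 0}, {"offset": [0, 0, 0], "spin": 0}, {"offset": [0, 0, 0], "spin": 0}, {"offset": [0, 0, 0], "spin": 0}, {"offset": [0, 0, 0], "spin": 0}])

```text
clock: 8.38
position: [0.5196, -0.1521, 0.1259]
eef_rot: [-0.0, 0.925, -0.38, 0.001]
force: [-9.5, 5.5, 21.3]
opening: 0.002
grasp_force: 10.5
```

>>> carry_out(steps=[{"offset": [0, 0, -0.5], "spin": 0}, {"offset": [0, 0, -0.5], "spin": 0}, {"offset": [0, 0, -0.5], "spin": 0}, {"offset": [0, 0, -1], "spin": 0}, {"offset": [0, 0, -1], "spin": 0}, {"offset": [0, 0, -1], "spin": 0}, {"offset": [0, 0, -1], "spin": 0}, {"offset": [0, 0, 0], "spin": 0}, {"offset": [0, 0, 0], "spin": 0}, {"offset": [0, 0, 0], "spin": 0}, {"offset": [0, 0, 0], "spin": 0}])

```text
clock: 9.3
position: [0.5193, -0.1522, 0.1787]
eef_rot: [-0.0, 0.925, -0.38, -0.001]
force: [0.2, -0.5, 0.5]
opening: 0.005
grasp_force: 0.0
```

Run:
```python
from h import *
s=r.get_state();print(s["position"],s["force"],s["clock"])
b=read_camera("side")[170:270,290:390]
cv2.imwrite("pics/c4.png",cv2.resize(b,(500,500),interpolation=2))
```

```text
[ 0.51931357 -0.15219482  0.17866307] [ 0.15738228 -0.46876956  0.48668482] 9.3
```

View pics/c4.png

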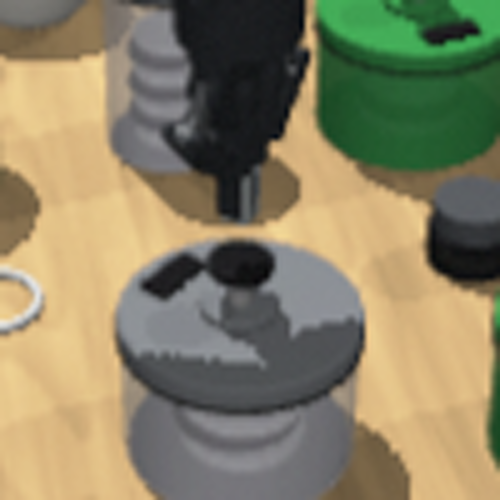

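The cap is fully up again at (241,262), the tab is still flat and the canister hasn't moved. Now the second stroke, ending at the same commanded depth.

>>> carry_out(steps=[{"offset": [0, 0, 1.5], "spin": 0}, {"offset": [0, 0, 1], "spin": 0}, {"offset": [0, 0, 0.5], "spin": 0}, {"offset": [0, 0, 0.4], "spin": 0}, {"offset": [0, 0, 0.4], "spin": 0}, {"offset": [0, 0, 0.4], "spin": 0}, {"offset": [0, 0, 0.4], "spin": 0}, {"offset": [0, 0, 0.3], "spin": 0}, {"offset": [0, 0, 0.3], "spin": 0}, {"offset": [0, 0, 0.2], "spin": 0}, {"offset": [0, 0, 0.1], "spin": 0}, {"offset": [0, 0, 0], "spin": 0}])

```text
clock: 10.35
position: [0.5196, -0.1523, 0.1259]
eef_rot: [0.0, 0.925, -0.38, 0.0]
force: [-9.9, 2.6, 20.3]
opening: 0.0
grasp_force: 10.4
```

>>> carry_out(steps=[{"offset": [0, 0, 0], "spin": 0}, {"offset": [0, 0, 0], "spin": 0}, {"offset": [0, 0, 0], "spin": 0}, {"offset": [0, 0, 0], "spin": 0}, {"offset": [0, 0, 0], "spin": 0}, {"offset": [0, 0, 0], "spin": 0}, {"offset": [0, 0, 0], "spin": 0}, {"offset": [0, 0, 0], "spin": 0}, {"offset": [0, 0, 0], "spin": 0}, {"offset": [0, 0, 0], "spin": 0}, {"offset": [0, 0, 0], "spin": 0}, {"offset": [0, 0, 0], "spin": 0}])

```text
clock: 11.35
position: [0.5196, -0.1523, 0.1259]
eef_rot: [0.0, 0.925, -0.38, 0.0]
force: [-10.0, 3.6, 21.7]
opening: 0.002
grasp_force: 10.7
```

>>> carry_out(steps=[{"offset": [0, 0, -0.5], "spin": 0}, {"offset": [0, 0, -0.5], "spin": 0}, {"offset": [0, 0, -0.5], "spin": 0}, {"offset": [0, 0, -1], "spin": 0}, {"offset": [0, 0, -1.5], "spin": 0}, {"offset": [0, 0, -2], "spin": 0}, {"offset": [0, 0, -2], "spin": 0}, {"offset": [0, 0, -2], "spin": 0}, {"offset": [0, 0, 0], "spin": 0}, {"offset": [0, 0, 0], "spin": 0}, {"offset": [0, 0, 0], "spin": 0}, {"offset": [0, 0, 0], "spin": 0}])

```text
clock: 12.35
position: [0.5193, -0.1522, 0.2234]
eef_rot: [-0.0, 0.925, -0.38, -0.001]
force: [0.2, -0.7, -0.1]
opening: -0.002
grasp_force: 0.0
```

Run:
```python
from h import *
s=r.get_state();print(s["position"],s["force"],s["clock"])
cv2.imwrite("pics/c5.png",cv2.resize(read_camera("side")[130:290,240:440],(750,600),interpolation=2))
```

```text
[ 0.51926447 -0.15217266  0.22342398] [ 0.19968204 -0.74918575 -0.0857679 ] 12.35
```

View pics/c5.png

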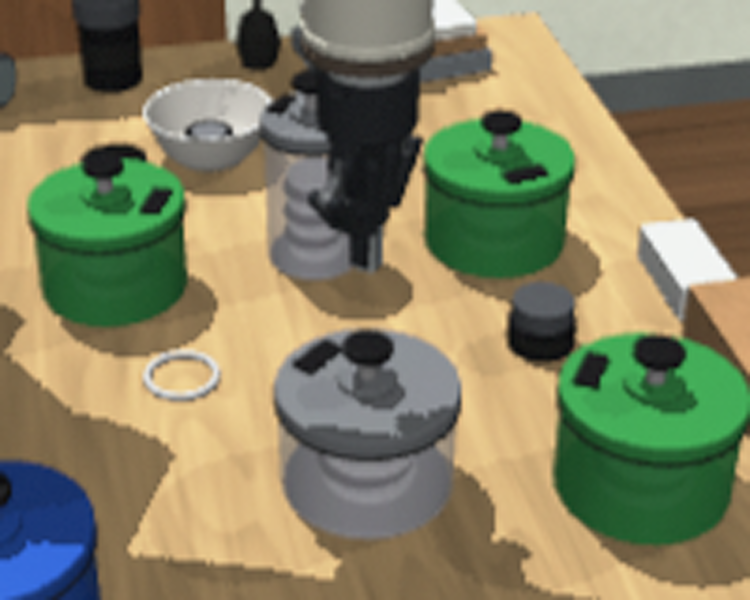

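The plunger is up at (367,348), the tab is flat at (318,357), the gripper is clear and the surroundings look undisturbed, so I'm handing in.

```bash
python3 -c "
from h import *
print(r.finish_job())"
```

```text
the job is handed in; nothing more can be done
None
```

I pressed the low canister's vent tab flat and gave its plunger two full strokes, each held at the stop for at least a second. The job is handed in (no verdict came back), with the last picture showing the plunger up, the tab flat and nothing visibly moved.

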